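# Press a denture flask shut in the trigger clamp, release it and tray it

### The job

Close the brass denture flask that stands in the bench clamp: squeeze the green trigger towards the handle again and again until the jaw has pressed the two halves fully shut and keeps them clamped on its own, with about 15 N on the trigger at the last squeeze and never more than 18 N, or the gypsum inside cracks. Then press the orange release tab so that the jaw springs right back, and stand the shut flask upright inside the aluminium tray. Work the jaw by its trigger and tab only, never by hand, do not drop the flask, and leave everything else where it is.

Things in the scene. Friction and masses are not known exactly. Their poses are not given: they have to be found in the camera images.
- clamp: Trigger bar clamp lying on its side, body bolted to the bench (fixed). Origin on the bench under the bar. x along the bar from the body to the sliding jaw, +y the side both jaws reach to, z up. In its frame, mm: housing x -48 to 24, y -30 to 24, top z 51; fixed jaw x -2 to 14, y 10 to 102, with its pad to x 24; handle on the -y side. No clamp part is higher than 56.
- pad_face (a point): Middle of the fixed jaw's black rubber pad face, clamp frame (24, 70, 34) mm; pad 56 wide, 38 high. The rubber gives about 1 mm per 7 N.
- handle_back (a point): Point on the rear face of the fixed black pistol handle, clamp frame (-44, -85, 36) mm. Handle: x -44 to -20, y -25 to -134, z 23 to 49 mm. Nothing stands behind it.
- trigger_face (a point): Point on the front face of the green trigger where fingers press; moves with it; clamp frame (18, -85, 36) mm at rest. Trigger: 12 thick, 24 high, clamp y -27 to -105 mm. At rest 26 mm from the handle: handle and trigger together measure 62 mm there, fully squeezed 38. Only the trigger moves, the handle is fixed. Nothing stands in front of it.
- trigger (a joint): Sprung trigger angle, rad: 0 let go, 0.26 fully squeezed (24 mm at trigger_face along clamp -x). A full squeeze walks the jaw in 6 to 8 mm; let go, it springs back, the jaw stays. Force at trigger_face: 3 to 5 N with the jaw free, 5 to 8 N while the flask closes; then clamp force = about 3 x squeeze - 18 N (15 N: 27 N, 18 N: 36 N), a third to a half of which eases off on letting go.
- bar (a joint): How far bar and sliding jaw have walked in, m: 0 fully open (jaw face at clamp x 130 mm), about 0.050 when it meets the shut flask. Walks in freely, locked against opening until the release tab is pressed; then a light spring (5 N) runs it back to 0 in about half a second.
- bar_tail (a point): Rear end of the steel bar (19 mm wide, at height 31 to 41 mm), clamp frame (-124, 0, 36) mm with the jaw open; it moves further back as the jaw walks in.
- jaw: The sliding jaw on the end of the bar: black arm with a rubber face, clamp y -15 to 101, z 14 to 54 mm, face at clamp x 130 mm when open. Its origin is the clamp's origin when open and moves along clamp -x as the jaw walks in.
- tab (a joint): Release tab angle, rad: about 0 (to -0.1 under load) engaged, stops at 0.22 (9 mm at tab_face). It lets go of the bar as soon as it gives way by a few mm; pressing it takes 3 to 8 N at tab_face. It springs back when let go.
- tab_face (a point): Rear face of the orange release tab (24 mm along clamp y, 30 mm high); clamp frame (-42, 64, 36) mm at rest. Pressed horizontally along clamp +x, from behind, towards the jaws, and held until the jaw has run back. Free bench behind it.
- flask: Brass denture flask standing on the bench between the jaws, two halves each 28 mm thick, 52 wide, 60 high; 0.4 to 0.7 kg. Origin on its underside in the middle of the parting face of the half near the fixed jaw: that half is x -28 to 0, the other x 0 to 28 when shut. x as the clamp's x within 3 degrees, y across its width, z up.
- cope (a joint): Gap between the two flask halves, m: 0 shut, 0.005 to 0.009 at the start. The half towards the sliding jaw slides on tight guide pins (about 8 N) and stays where it is put.
- tray: Shallow aluminium tray, outside 150 mm along its x, 170 mm along its y, 14 mm high, walls and floor 3 mm; fixed to the bench. Origin under its centre.
- cast_a: Bystander: cream stone model with teeth, 52 x 60 x 35 mm.
- cast_b: Bystander: cream stone model with pink gum, 52 x 60 x 35 mm.
- flask_b: Bystander: a second flask, aluminium, shut, 56 x 52 x 60 mm; not the one to work on.
- palate: Bystander: pink acrylic palate plate, about 66 x 70 x 22 mm.
- wax_knife: Bystander: wax knife with a wooden handle, 150 mm long.
- handpiece: Bystander: black handpiece, 150 mm long, 25 mm thick.
- mixing_cup: Bystander: amber cup, 64 mm across, 75 mm high.
Not all that is in view belongs to the job. There is more than one size of the tray; the one meant has the size given above.

How it is judged:
By the outcome, as a careful person would: the job done as asked, in the order asked, and still so for the second after the job is handed in, with the robot touching nothing.
It also fails if it takes over 72 s, if anything falls off the work surface, if the arm or the gripper's body presses on something with over 40 N, if the wrist force passes 120 N, or if a joint passes its speed limit or range.

### The arm

A 6-joint arm with a two-finger parallel gripper is mounted at the origin on the work surface. World frame = base frame: x ahead of the robot, y to its left, z up, the work surface at z = 0. Lengths are in mm, angles in rad, forces in N, time in s.
With the tool pointing down it reaches from about 300 to 750 mm from the base axis. Payload 8.5 kg.
Tool frame: the origin (TCP) lies at the very end of the fingers, on their centre line; the grasp point (between the pads) lies tcp_to_grasp behind it (tcp_to_grasp is the distance from the TCP to the grasp point, in mm); z points along the fingers, x is the direction in which the jaws open and shut, and the axes are right-handed (so a half turn about z gives the same grasp; the last joint's range is limited). The gripper opens to 85 mm and grips with 20 to 120 N. Pads are 22 mm wide; open, the fingers measure 114 mm over their backs; the gripper's body (76 mm by 85 mm) begins 54 mm behind the grasp point. The pads swing forward as they close: fully open they stand 13 mm farther back than shut.
Start: joints at [-1.502, 0.381, 1.297, -0, 1.464, -0.215], TCP at [153.998, -527.982, 231.322] pointing down, gripper open.
Joint ranges: [-3.11, 3.11], [-0.89, 2.33], [0.22, 2.48], [-1.42, 4.56], [0.17, 2.85], [-2.88, 2.88]. Speed limits (rad/s): [2.39, 2.39, 3.14, 3.14, 3.14, 3.14].

### API

Orientations are given as a rotation vector (axis times angle).
In Python, from rig import state, snapshot, hand_in, recognise, masks_of, tcp_to_grasp gives the robot as it stands.
- The arm moves only by the shell command python3 -m pendant 'ROWS' [FORCE]. ROWS is JSON, a list of rows, each an object with "slide": the shift along the world's x, y, z in units of 30 mm (1.0 is 30 mm), a list of three; "delta_rot": the turn, a rotation vector about the world's x, y, z in degrees, a list of three; "hand": the gripper's target within -1 to 1 (shut at 1, half-way at 0, fully open at -1). In form: [{"slide": [dx, dy, dz], "delta_rot": [ax, ay, az], "hand": hand}, ...]. A call has exactly 10 rows; each row shifts and turns the commanded pose from where the row before left it; what a row does not reach is not made up. A row lasts 1/12 s, in which the tool goes at most 41.7 mm and 7.16 degrees, less where a joint would pass 70% of its speed; a pose out of reach is approached as far as the arm can. A call is refused whole if a number of a shift passes 1 or a number of a turn 7.16, either way. A call with a gripper value outside its range is refused whole. The fingers move at their own pace and stop on an object; FORCE is the grip in N (left out, the last holds). Time passes only in rows, so rows that do not move let the fingers close, or fill a call up. It gives the time, the measured TCP pose, the force and the opening at its end, in the units of the state.
- state(): the state, without advancing time (a new reading comes with each control period).
- snapshot(name): name is "side" or "top" or "wrist"; returns a dict with "pixels" (420x560x3 uint8, red, green, blue), "z_map" (420x560 float32, mm along the optical axis (not along the pixel's ray), 0 where there is no reading), "camera_matrix" (3x3 intrinsics, pixels), "cam_to_world" (4x4, takes a point from camera to world coordinates); the wrist camera has in their place "T_tool_cam" (4x4, takes a point from camera to tool coordinates, whose origin is the TCP and whose axes are the tool frame's). Camera axes: x right, y up, looking along -z (the intrinsics and any distortion apply to the point x, -y, -z); pixel columns grow to the right and rows downward; lengths in mm; the calibration is good to about 2 mm. A picture is of the moment at which its call begins: read the wrist's pose just before it.
- hand_in(): hands the job in, once; it reports no verdict.
Trained networks look in the newest picture that a camera, given by its name, has taken for a name from the list of things; names that differ only in an ending like _2 or _b are one class to them, and where a whole thing is asked for, a point or a joint stands for the part that bears it (a point fixed in the world has none). Each returns a list of dicts, best first, with "conf" (0 to 1); they miss things now and then, are a little off and sometimes report something else, mostly with a low value. They report only what shows in the picture. A call takes as long as a camera call. They do not tell look-alikes from the thing itself.
- recognise(name, camera): "pixel" ([column, row] in pixels, amid what is visible of it).
- masks_of(name, camera): "pixels" (420x560 bool, what is visible of it) and "pixel" ([column, row] in pixels, amid what is visible of it).
The state is a dict: "t": time; "joint_positions": joint angles; "qvel": joint speeds; "tau": joint torques, N m; "ee_pos": TCP position; "ee_rot": TCP orientation; "force": force on the tool from outside, world axes, zero at the start; "torque": the same for the moment, N m; "width": opening from 0.0 (shut) to 1.0 (fully open).
Only numpy, scipy, OpenCV 4.12 (cv2) and the standard library are available. Lean on these libraries where they do the work, as an engineer would, in place of code of your own. Each camera call takes 0.05 s, during which the arm holds its last target. There are 200 camera calls.

## Working session

There is one attempt and no reset: what is moved stays moved. The work goes in short steps, Python scripts to look and compute and a shell command to move; the robot and the scene stay as the last step left them, time stands still between calls to the robot, and variables do not carry over. Pictures are saved under pics/ and viewed, about 8 in all and at most 12, crops included, and the job is handed in when it is done.

```bash
mkdir -p pics; ls; cat > h.py <<'E'
import numpy as np,cv2
from rig import *
from scipy.spatial.transform import Rotation as R
def world(s,T=None):
    K=s["camera_matrix"];z=s["z_map"];v,u=np.mgrid[0:420,0:560]
    x=(u-K[0,2])/K[0,0]*z;y=-(v-K[1,2])/K[1,1]*z
    P=np.stack([x,y,-z,np.ones_like(z)],-1)
    if T is None:T=s["cam_to_world"]
    W=(P@np.array(T).T)[...,:3];W[z==0]=np.nan
    return W
def proj(s,p):
    c=np.linalg.inv(s["cam_to_world"])@np.r_[p,1];K=s["camera_matrix"]
    return K[0,0]*c[0]/-c[2]+K[0,2],K[1,1]*-c[1]/-c[2]+K[1,2]
def wristT(st,s):
    T=np.eye(4);T[:3,:3]=R.from_rotvec(st["ee_rot"]).as_matrix();T[:3,3]=st["ee_pos"]
    return T@s["T_tool_cam"]
def save(im,n): cv2.imwrite("pics/"+n,cv2.cvtColor(im,cv2.COLOR_RGB2BGR))
E
python3 - <<'E'
from h import *
print(state(),tcp_to_grasp)
ims=[]
for c in("top","side"):
    s=snapshot(c);np.savez(c+".npz",**s);W=world(s)
    save(s["pixels"],c+".png")
    for n in("clamp","flask","tray","trigger","tab","jaw","handle_back","tab_face","trigger_face","bar_tail"):
        for d in recognise(n,c)[:3]:
            p=np.array(d["pixel"]).astype(int);print(c,n,p,round(d["conf"],2),W[p[1],p[0]].round())
E
```

```text
pics
{'t': 0.0, 'joint_positions': array([-1.50228137e+00,  3.81183632e-01,  1.29826064e+00, -1.19157950e-05,
        1.46358821e+00, -2.15284134e-01]), 'qvel': array([-0.00051613,  0.0001453 , -0.00106215, -0.00042841, -0.00205759,
       -0.00021594]), 'tau': array([-2.01881194e-03, -4.48461699e+01, -2.31280822e+01, -3.02272438e-04,
        4.76748421e-03,  1.87606662e-05]), 'ee_pos': array([ 153.9852793 , -527.6997454 ,  230.71845739]), 'ee_rot': array([-2.51241392e+00,  1.88429814e+00,  1.49125887e-03]), 'force': array([-0.83132586,  0.68688062,  0.17931792]), 'torque': array([ 0.05389328, -0.04514792,  0.00519883]), 'width': 1.0024480024134972} 18.700000000000003
top clamp [322 199] 0.63 [517. -99.  54.]
top clamp [251 103] 0.47 [787. 100.  20.]
top flask [127 160] 0.95 [613. 429.  61.]
top flask [344 168] 0.75 [ 601. -157.   58.]
top tray [176 215] 0.97 [471. 304.   2.]
top tray [176 316] 0.82 [193. 295.   0.]
top tray [213 146] 0.69 [667. 205.   5.]
top trigger [321 219] 0.6 [464. -98.  38.]
top trigger [324 192] 0.42 [ 535. -104.   56.]
top tab [310 170] 0.52 [596. -66.  47.]
[... 271 characters left out ...]
76.   13.]
side clamp [308 206] 0.83 [511. -90.  55.]
side flask [309 189] 0.74 [ 570. -155.   57.]
side tray [192 241] 0.97 [671. 200.   4.]
side tray [204 294] 0.71 [477. 303.   5.]
side tray [291 362] 0.6 [186. 298.   6.]
side trigger [325 215] 0.64 [453. -97.  48.]
side trigger [283 205] 0.43 [586. -64.  36.]
side tab [307 203] 0.62 [524. -99.  55.]
side tab [326 216] 0.61 [ 452. -100.   45.]
side handle_back [306 209] 0.79 [507. -78.  52.]
side handle_back [318 196] 0.61 [ 583. -209.    3.]
side handle_back [414 187] 0.18 [ 385. -429.   23.]
side trigger_face [320 217] 0.51 [474. -99.  31.]
side bar_tail [344 156] 0.75 [ 668. -430.   26.]
side bar_tail [319 197] 0.74 [ 536. -162.   41.]
```

```bash
python3 - <<'E'
from h import *
im=np.load("top.npz")["pixels"]
save(cv2.resize(im,(800,600),interpolation=cv2.INTER_CUBIC),"top1.png")
save(cv2.resize(im[140:260,250:410],(800,600),interpolation=cv2.INTER_CUBIC),"crop1.png")
E
```

```text
(no output)
```

View pics/top1.png

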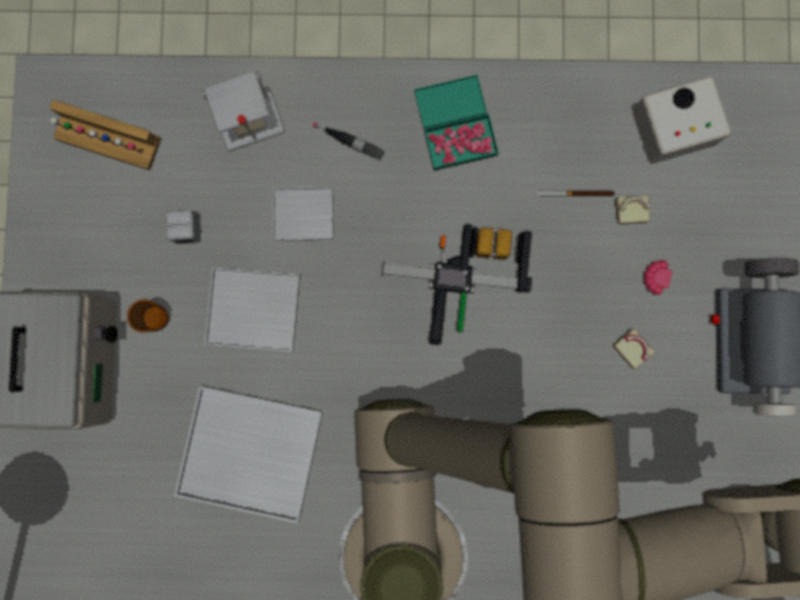

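View pics/crop1.png

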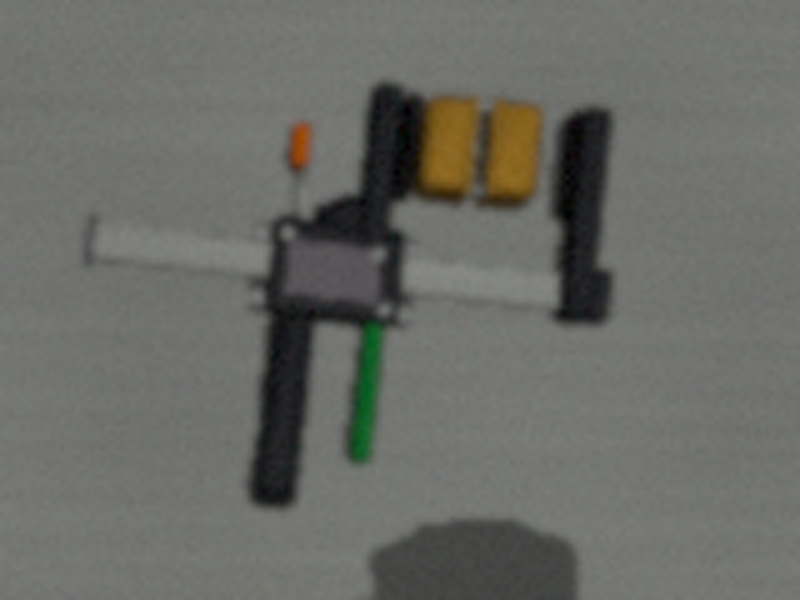

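The images show these look-alikes, in native top-view pixels:
- **Flasks:** brass at (344,168) between the jaws, which is the one to close. The aluminium one at (127,160) is a bystander.
- **Trays:** small (213,146), middle (176,215), large (176,316). The middle one is probably 150x170, and I'll measure it.
- **Clamp parts:** green trigger (321,219), orange tab (310,170), bar tail (268,189).

The close crop confirms the brass flask and the clamp.

```bash
A='{"slide":[0.5,0.7,0],"delta_rot":[0,0,-1.1],"hand":1}'; 
python3 -m pendant '[{"slide":[0.5,0.7,0],"delta_rot":[0,0,-1.1],"hand":1},{"slide":[0.5,0.7,0],"delta_rot":[0,0,-1.1],"hand":1},{"slide":[0.5,0.7,0],"delta_rot":[0,0,-1.1],"hand":1},{"slide":[0.5,0.7,0],"delta_rot":[0,0,-1.1],"hand":1},{"slide":[0.5,0.7,0],"delta_rot":[0,0,-1.1],"hand":1},{"slide":[0.5,0.7,0],"delta_rot":[0,0,-1.1],"hand":1},{"slide":[0.5,0.7,0],"delta_rot":[0,0,-1.1],"hand":1},{"slide":[0.5,0.7,0],"delta_rot":[0,0,-1.1],"hand":1},{"slide":[0.5,0.7,0],"delta_rot":[0,0,-1.1],"hand":1},{"slide":[0.5,0.7,0],"delta_rot":[0,0,-1.1],"hand":1}]'
python3 -m pendant '[{"slide":[0.5,0.7,0],"delta_rot":[0,0,-1.1],"hand":1},{"slide":[0.5,0.7,0],"delta_rot":[0,0,-1.1],"hand":1},{"slide":[0.5,0.7,0],"delta_rot":[0,0,-1.1],"hand":1},{"slide":[0.5,0.7,0],"delta_rot":[0,0,-1.1],"hand":1},{"slide":[0.5,0.7,0],"delta_rot":[0,0,-1.1],"hand":1},{"slide":[0.5,0.7,0],"delta_rot":[0,0,-1.1],"hand":1},{"slide":[0.5,0.7,0],"delta_rot":[0,0,-1.1],"hand":1},{"slide":[0.5,0.7,0],"delta_rot":[0,0,-1.1],"hand":1},{"slide":[0.5,0.7,0],"delta_rot":[0,0,-1.1],"hand":1},{"slide":[0.3,0.5,0],"delta_rot":[0,0,-1.1],"hand":1}]'
python3 - <<'E'
from h import *
st=state();s=snapshot("wrist");T=wristT(st,s);W=world(s,T)
np.savez("wrist.npz",T=T,**s)
print(st["ee_pos"],st["ee_rot"],T.round(2))
save(cv2.resize(s["pixels"],(800,600)),"w1.png")
# trays from the top view: bright region around each tray, minAreaRect of mask in world
t=snapshot("top");Wt=world(t)
for d in masks_of("tray","top")[:4]:
    m=d["pixels"];P=Wt[m&~np.isnan(Wt[...,0])][:,:2].astype(np.float32)
    print(d["pixel"],d["conf"],cv2.minAreaRect(P))
E
```

```text
t: 1.93
ee_pos: [304.5, -316.9, 231.5]
ee_rot: [2.32, -2.118, 0.0]
force: [1.6, -0.4, 0.0]
width: 0.001
t: 2.77
ee_pos: [449.0, -112.3, 231.4]
ee_rot: [-2.107, 2.329, -0.0]
force: [-0.0, -0.7, -0.6]
width: -0.001
[ 448.97536629 -112.34235028  231.41816501] [-2.10718710e+00  2.32947321e+00 -4.13432331e-04] [[-1.0000e-01  9.5000e-01  3.1000e-01  5.2903e+02]
 [-9.9000e-01 -1.0000e-01 -3.0000e-02 -1.2071e+02]
 [ 0.0000e+00 -3.1000e-01  9.5000e-01  3.7459e+02]
 [ 0.0000e+00  0.0000e+00  0.0000e+00  1.0000e+00]]
[165.1, 297.0] 0.92 ((194.16749572753906, 282.86798095703125), (286.32073974609375, 212.5328369140625), 81.97523498535156)
[212.4, 147.5] 0.82 ((657.5247192382812, 210.16763305664062), (106.93501281738281, 122.38975524902344), 2.551032543182373)
[177.8, 217.3] 0.72 ((467.4002990722656, 301.77447509765625), (179.36001586914062, 156.79978942871094), 87.20243835449219)
[250.5, 101.8] 0.56 ((800.65869140625, 108.47926330566406), (123.5161361694336, 31.50027847290039), 67.64350128173828)
```

View pics/w1.png

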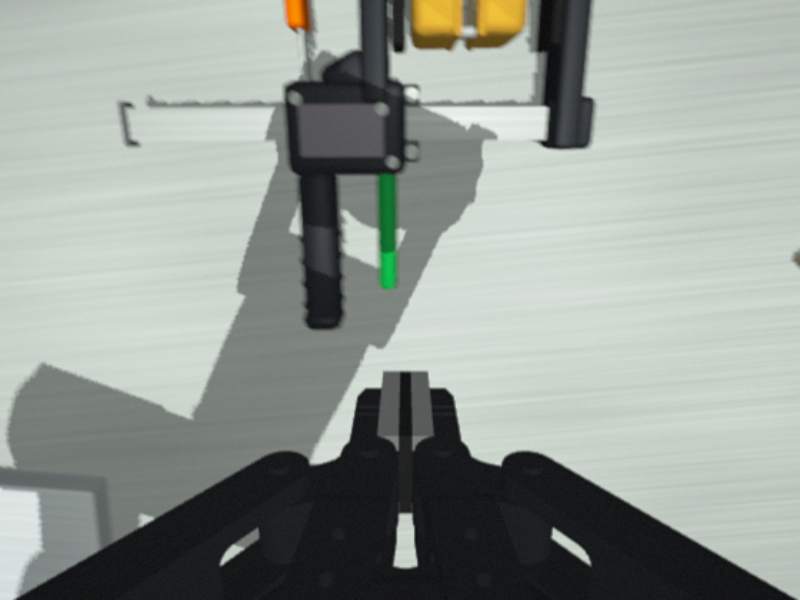

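The wrist view shows the trigger at (388,230), handle (320,250), bar tail (127,122), housing (340,130), tab (297,12) and flask (465,20), all in the 800x600 picture. The tray at native (176,215) measures about 157x179, so it is the 150x170 one. Next I fit the clamp pose.

```bash
python3 - <<'E'
from h import *
d=np.load("wrist.npz");W=world(d,d["T"]);hsv=cv2.cvtColor(d["pixels"],cv2.COLOR_RGB2HSV)
h,s,v=[hsv[...,i].astype(int) for i in range(3)]
z=W[...,2]; ok=~np.isnan(z)
bar=ok&(s<40)&(v>150)&(z>36)&(z<46)&(np.mgrid[0:420,0:560][0]<110)
P=W[bar][:,:2];c=np.median(P,0);
for _ in range(3):
    q=P-c;u=np.linalg.svd(q-q.mean(0),full_matrices=False)[2][0]; u*=-np.sign(u[1])  # clamp x
    n=np.array([-u[1],u[0]])
    r=(P-P.mean(0))@n;P=P[abs(r-np.median(r))<11];c=P.mean(0)
yaw=np.arctan2(u[1],u[0]);r=(P-c)@n
print("bar n",len(P),"yaw",np.degrees(yaw),"width",np.percentile(r,[2,98]),"z",np.median(W[bar][:,2]))
ymid=np.mean(np.percentile(r,[2,98]));c=c+ymid*n
a=(P-c)@u
O=c+u*(np.percentile(a,.5)+124)
print("O",O)
def cl(m,lab):
    Q=W[m];l=np.c_[(Q[:,:2]-O)@u,(Q[:,:2]-O)@n,Q[:,2]]
    print(lab,len(l),np.percentile(l,[2,50,98],axis=0).round(1).tolist())
cl(ok&(h>45)&(h<80)&(s>120)&(z>40)&(z<56),"green x6..18 y..-105 z48")
cl(ok&(h<14)&(s>180)&(z>20),"orange x-42.. y52..76")
cl(ok&(h>14)&(h<30)&(s>120)&(z>52),"flask top")
cl(ok&(v<110)&(z>47)&(z<60)&(abs((W[...,:2]-O)@n+3)<30)&(abs((W[...,:2]-O)@u+12)<50),"housing x-48..24 y-30..24 z51")
Q=lambda x,y:O+x*u+y*n
cl(ok&(v<110)&(z>40)&(z<60)&(((W[...,:2]-O)@n)<-60)&(abs((W[...,:2]-O)@u+30)<25),"handle x-44..-20 y..-134")
np.savez("clamp.npz",O=O,u=u,n=n)
for nm,x,y in(("trigface",18,-85),("tab",-42,64),("flask",52,70)):print(nm,Q(x,y).round(1))
print(u,n)
E
```

```text
bar n 3690 yaw -95.05194943778808 width [-9.66007363  8.52517907] z 41.37974658909752
O [534.96777924 -78.08574119]
green x6..18 y..-105 z48 815 [[26.9, -100.8, 44.0], [31.6, -63.4, 47.8], [36.3, -31.1, 49.6]]
orange x-42.. y52..76 75 [[-20.9, 51.3, 40.7], [-12.4, 56.2, 49.1], [-11.5, 65.4, 51.9]]
flask top 1743 [[49.2, 44.8, 52.7], [73.1, 53.5, 60.0], [106.9, 61.7, 62.1]]
housing x-48..24 y-30..24 z51 4962 [[-24.1, -29.7, 47.6], [6.8, -2.3, 52.1], [36.6, 25.1, 54.7]]
handle x-44..-20 y..-134 1414 [[-23.4, -130.3, 42.9], [-13.7, -94.7, 48.9], [-5.4, -61.3, 50.7]]
trigface [448.7 -88.5]
tab [602.4 -41.9]
flask [ 600.1 -136. ]
[-0.08805895 -0.99611527] [ 0.99611527 -0.08805895]
```

The bar tail fit is off by about 20 mm along x. Trigger, handle, housing and tab all agree on a +20 shift, so I use O=(533.2,-98.0). Next I lower the shut fingers in front of the trigger.

```bash
python3 -m pendant '[{"slide":[-0.13,-0.6,-0.5],"delta_rot":[0,0,0.6],"hand":1},{"slide":[0,0,-0.85],"delta_rot":[0,0,0],"hand":1},{"slide":[0,0,-0.85],"delta_rot":[0,0,0],"hand":1},{"slide":[0,0,-0.85],"delta_rot":[0,0,0],"hand":1},{"slide":[0,0,-0.85],"delta_rot":[0,0,0],"hand":1},{"slide":[0,0,-0.85],"delta_rot":[0,0,0],"hand":1},{"slide":[0,0,-0.85],"delta_rot":[0,0,0],"hand":1},{"slide":[0,0,-0.85],"delta_rot":[0,0,0],"hand":1},{"slide":[0,0,-0.5],"delta_rot":[0,0,0],"hand":1},{"slide":[0,0,0],"delta_rot":[0,0,0],"hand":1}]'
python3 - <<'E'
from h import *
print(state()["force"],state()["ee_pos"])
s=snapshot("side");save(cv2.resize(s["pixels"][160:256,256:384],(800,600),interpolation=cv2.INTER_CUBIC),"s1.png")
E
```

```text
t: 3.75
ee_pos: [442.4, -132.3, 20.5]
ee_rot: [2.117, -2.319, -0.008]
force: [-1.4, -0.6, -0.0]
width: -0.003
[-1.38516745 -0.57974717 -0.03314758] [ 442.44784845 -132.27095869   20.52027062]
```

View pics/s1.png

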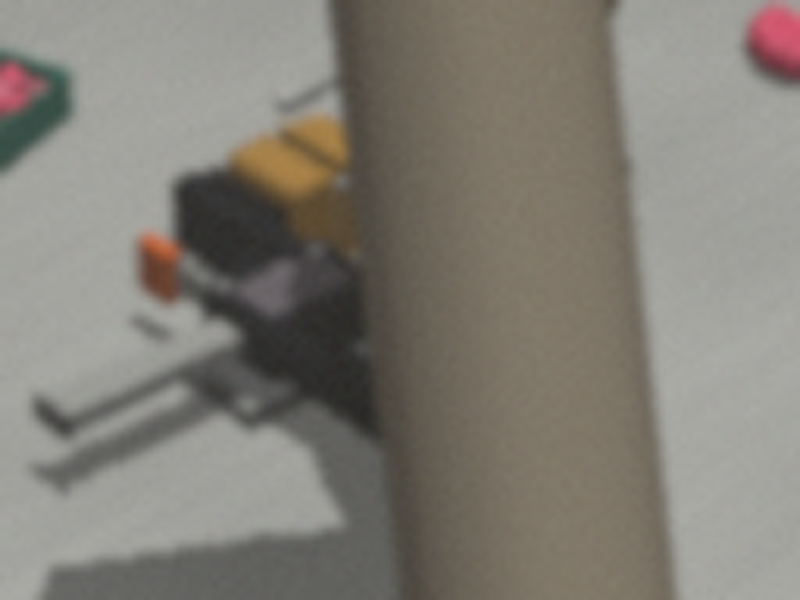

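The arm hides the trigger in this view, while the tab and bar tail stay visible. I'll find contact by force.

```bash
python3 -m pendant '[{"slide":[0.01,0.1,0.05],"delta_rot":[0,0,0],"hand":1},{"slide":[0.01,0.1,0.05],"delta_rot":[0,0,0],"hand":1},{"slide":[0.01,0.1,0],"delta_rot":[0,0,0],"hand":1},{"slide":[0.01,0.1,0],"delta_rot":[0,0,0],"hand":1},{"slide":[0.01,0.1,0],"delta_rot":[0,0,0],"hand":1},{"slide":[0,0,0],"delta_rot":[0,0,0],"hand":1},{"slide":[0,0,0],"delta_rot":[0,0,0],"hand":1},{"slide":[0,0,0],"delta_rot":[0,0,0],"hand":1},{"slide":[0,0,0],"delta_rot":[0,0,0],"hand":1},{"slide":[0,0,0],"delta_rot":[0,0,0],"hand":1}]'
python3 -m pendant '[{"slide":[0.01,0.1,0],"delta_rot":[0,0,0],"hand":1},{"slide":[0.01,0.1,0],"delta_rot":[0,0,0],"hand":1},{"slide":[0,0,0],"delta_rot":[0,0,0],"hand":1},{"slide":[0,0,0],"delta_rot":[0,0,0],"hand":1},{"slide":[0,0,0],"delta_rot":[0,0,0],"hand":1},{"slide":[0,0,0],"delta_rot":[0,0,0],"hand":1},{"slide":[0,0,0],"delta_rot":[0,0,0],"hand":1},{"slide":[0,0,0],"delta_rot":[0,0,0],"hand":1},{"slide":[0,0,0],"delta_rot":[0,0,0],"hand":1},{"slide":[0,0,0],"delta_rot":[0,0,0],"hand":1}]'
```

```text
t: 4.63
ee_pos: [446.0, -117.6, 26.4]
ee_rot: [2.12, -2.318, 0.003]
force: [-2.6, -5.0, 3.4]
width: -0.001
t: 5.47
ee_pos: [446.7, -111.7, 26.4]
ee_rot: [2.12, -2.318, 0.004]
force: [-3.1, -6.7, 3.5]
width: 0.001
```

```bash
python3 -m pendant '[{"slide":[0.01,0.1,0],"delta_rot":[0,0,0],"hand":1},{"slide":[0.01,0.1,0],"delta_rot":[0,0,0],"hand":1},{"slide":[0.01,0.1,0],"delta_rot":[0,0,0],"hand":1},{"slide":[0,0,0],"delta_rot":[0,0,0],"hand":1},{"slide":[0,0,0],"delta_rot":[0,0,0],"hand":1},{"slide":[0,0,0],"delta_rot":[0,0,0],"hand":1},{"slide":[0,0,0],"delta_rot":[0,0,0],"hand":1},{"slide":[0,0,0],"delta_rot":[0,0,0],"hand":1},{"slide":[0,0,0],"delta_rot":[0,0,0],"hand":1},{"slide":[0,0,0],"delta_rot":[0,0,0],"hand":1}]'
python3 - <<'E'
from h import *
T=np.load("top.npz")
for c in("top","side"):
    s=snapshot(c);a=s["pixels"]
    save(cv2.resize(a[150:230,260:380] if c=="top" else a[160:256,256:384],(400,300),interpolation=cv2.INTER_CUBIC),c+"_c.png")
a=cv2.imread("pics/top_c.png");b=cv2.imread("pics/side_c.png");cv2.imwrite("pics/v5.png",np.hstack([a,b]))
E
```

```text
t: 6.3
ee_pos: [448.2, -103.2, 26.5]
ee_rot: [-2.12, 2.318, -0.006]
force: [0.4, -6.7, 0.2]
width: -0.0
```

View pics/v5.png

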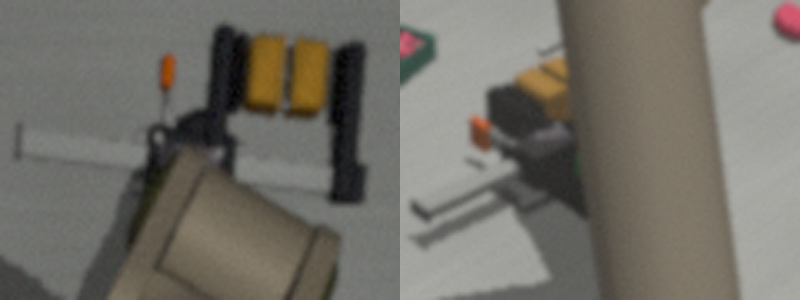

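The jaw has walked part way in, and the bar tail is visible at (18,143) in the left crop. I'll track the tail and jaw numerically from the top camera.

```bash
cat >> h.py <<'E'
d=np.load("clamp.npz");u,n=d["u"],d["n"];O=d["O"]+20*u
def strip(s,ys,z,x0,x1):
    xs=np.arange(x0,x1,.5);out=[]
    for y in ys:
        uv=np.array([proj(s,[*(O+x*u+y*n),z]) for x in xs],np.float32)
        out.append(cv2.remap(s["pixels"],uv[None,:,0],uv[None,:,1],cv2.INTER_CUBIC)[0].astype(float))
    return xs,np.mean(out,0)
def tail(s):
    xs,p=strip(s,[-5,-2,1,4],41,-220,-60);g=p.mean(1)
    dark=xs[np.argmin(g[:-20])];return dark,g
def jaw(s):
    xs,p=strip(s,[50,60,70,80,90],58,20,170);g=p.sum(1)
    col=p[:,0]-p[:,2]
    br=xs[col>30];gg=g/3
    return br.min() if len(br) else None, br.max() if len(br) else None, p, xs
E
cat > m.py <<'E'
from h import *
s=snapshot("top");b0,b1,p,xs=jaw(s);c=p[:,0]-p[:,2]
print("F",state()["force"].round(1),"tail",tail(s)[0],"brass",b0,b1)
g=p.mean(1).round().astype(int);print("grey@",dict(zip(xs[::8].astype(int).tolist(),zip(g[::8].tolist(),c.round().astype(int)[::8].tolist()))))
E
python3 -c "
from h import *
class D(dict):pass
s=dict(np.load('top.npz'));print('start',tail(s)[0],jaw(s)[:2]);_,_,p,xs=jaw(s);print(list(zip(xs[::8].astype(int).tolist(),p.mean(1).round().astype(int)[::8].tolist())))"
python3 m.py
python3 -m pendant '[{"slide":[0.01,0.1,0],"delta_rot":[0,0,0],"hand":1},{"slide":[0,0,0],"delta_rot":[0,0,0],"hand":1},{"slide":[0,0,0],"delta_rot":[0,0,0],"hand":1},{"slide":[0,0,0],"delta_rot":[0,0,0],"hand":1},{"slide":[0,0,0],"delta_rot":[0,0,0],"hand":1},{"slide":[0,0,0],"delta_rot":[0,0,0],"hand":1},{"slide":[0,0,0],"delta_rot":[0,0,0],"hand":1},{"slide":[0,0,0],"delta_rot":[0,0,0],"hand":1},{"slide":[0,0,0],"delta_rot":[0,0,0],"hand":1},{"slide":[0,0,0],"delta_rot":[0,0,0],"hand":1}]'; python3 m.py|head -1
```

```text
start -148.0 (np.float64(25.5), np.float64(89.5))
[(20, 19), (24, 26), (28, 56), (32, 78), (36, 86), (40, 88), (44, 88), (48, 85), (52, 85), (56, 79), (60, 62), (64, 73), (68, 83), (72, 86), (76, 87), (80, 87), (84, 86), (88, 86), (92, 104), (96, 95), (100, 60), (104, 21), (108, 11), (112, 22), (116, 32), (120, 32), (124, 50), (128, 98), (132, 114), (136, 114), (140, 114), (144, 115), (148, 113), (152, 114), (156, 113), (160, 115), (164, 115), (168, 113)]
F [ 0.8 -8.4  1.5] tail -154.0 brass 25.5 90.0
grey@ {20: (15, 1), 24: (29, 18), 28: (57, 58), 32: (77, 92), 36: (86, 101), 40: (87, 103), 44: (87, 103), 48: (85, 99), 52: (84, 78), 56: (78, 27), 60: (63, 20), 64: (73, 73), 68: (83, 97), 72: (86, 101), 76: (88, 102), 80: (87, 102), 84: (86, 97), 88: (76, 63), 92: (59, 13), 96: (29, 0), 100: (16, 2), 104: (14, -3), 108: (28, -4), 112: (33, -3), 116: (40, -3), 120: (83, 1), 124: (111, 1), 128: (113, 2), 132: (113, 2), 136: (113, 1), 140: (114, 1), 144: (114, 2), 148: (113, 1), 152: (114, 2), 156: (113, 1), 160: (113, 2), 164: (114, 2), 168: (114, 2)}
t: 7.28
ee_pos: [448.8, -100.4, 26.6]
ee_rot: [-2.12, 2.318, -0.008]
force: [0.4, -8.4, 0.4]
width: -0.0
F [ 1.4 -9.7  0.3] tail -156.0 brass 25.5 90.5
```

The tail read -148 at the start and the jaw face about 105. Both mean the bar was already walked in about 24 mm at the start, so the pose fits. This squeeze walked it 8 mm. Now I release and take the zero-force reading.

```bash
python3 -m pendant '[{"slide":[-0.045,-0.45,0],"delta_rot":[0,0,0],"hand":1},{"slide":[-0.045,-0.45,0],"delta_rot":[0,0,0],"hand":1},{"slide":[0,-0.1,0],"delta_rot":[0,0,0],"hand":1},{"slide":[0,0,0],"delta_rot":[0,0,0],"hand":1},{"slide":[0,0,0],"delta_rot":[0,0,0],"hand":1},{"slide":[0,0,0],"delta_rot":[0,0,0],"hand":1},{"slide":[0,0,0],"delta_rot":[0,0,0],"hand":1},{"slide":[0,0,0],"delta_rot":[0,0,0],"hand":1},{"slide":[0,0,0],"delta_rot":[0,0,0],"hand":1},{"slide":[0,0,0],"delta_rot":[0,0,0],"hand":1}]'; python3 m.py|head -1
python3 -m pendant '[{"slide":[0.01,0.1,0],"delta_rot":[0,0,0],"hand":1},{"slide":[0.02,0.2,0],"delta_rot":[0,0,0],"hand":1},{"slide":[0.02,0.2,0],"delta_rot":[0,0,0],"hand":1},{"slide":[0.02,0.2,0],"delta_rot":[0,0,0],"hand":1},{"slide":[0.02,0.2,0],"delta_rot":[0,0,0],"hand":1},{"slide":[0,0,0],"delta_rot":[0,0,0],"hand":1},{"slide":[0,0,0],"delta_rot":[0,0,0],"hand":1},{"slide":[0,0,0],"delta_rot":[0,0,0],"hand":1},{"slide":[0,0,0],"delta_rot":[0,0,0],"hand":1},{"slide":[0,0,0],"delta_rot":[0,0,0],"hand":1}]'; python3 m.py|head -1
```

```text
t: 8.17
ee_pos: [444.7, -128.8, 25.8]
ee_rot: [-2.12, 2.319, -0.0]
force: [-0.9, -0.4, -0.4]
width: -0.0
F [-1.1 -0.1  0.4] tail -155.5 brass 25.5 90.5
t: 9.05
ee_pos: [448.0, -102.6, 26.0]
ee_rot: [2.12, -2.318, 0.004]
force: [-0.1, -8.5, -1.3]
width: 0.002
F [ 0.  -6.7 -1.6] tail -162.0 brass 25.5 91.0
```

```bash
python3 -m pendant '[{"slide":[-0.045,-0.45,0],"delta_rot":[0,0,0],"hand":1},{"slide":[-0.045,-0.45,0],"delta_rot":[0,0,0],"hand":1},{"slide":[0,0,0],"delta_rot":[0,0,0],"hand":1},{"slide":[0,0,0],"delta_rot":[0,0,0],"hand":1},{"slide":[0.02,0.2,0],"delta_rot":[0,0,0],"hand":1},{"slide":[0.02,0.2,0],"delta_rot":[0,0,0],"hand":1},{"slide":[0.02,0.2,0],"delta_rot":[0,0,0],"hand":1},{"slide":[0.02,0.2,0],"delta_rot":[0,0,0],"hand":1},{"slide":[0.01,0.1,0],"delta_rot":[0,0,0],"hand":1},{"slide":[0,0,0],"delta_rot":[0,0,0],"hand":1}]'; python3 m.py
```

```text
t: 9.93
ee_pos: [448.0, -102.1, 26.0]
ee_rot: [2.121, -2.316, 0.005]
force: [-1.0, -12.9, -3.0]
width: 0.0
F [ -1.9 -11.6  -3.1] tail -168.5 brass 21.5 85.0
grey@ {20: (23, 17), 24: (52, 57), 28: (77, 89), 32: (84, 100), 36: (87, 100), 40: (87, 102), 44: (85, 98), 48: (83, 81), 52: (69, 32), 56: (65, 45), 60: (80, 90), 64: (84, 98), 68: (87, 101), 72: (87, 100), 76: (87, 101), 80: (77, 91), 84: (46, 50), 88: (17, 3), 92: (23, -3), 96: (30, -2), 100: (32, -3), 104: (61, 0), 108: (105, 2), 112: (113, 1), 116: (114, 2), 120: (112, 2), 124: (113, 2), 128: (114, 1), 132: (113, 3), 136: (114, 1), 140: (113, 2), 144: (114, 1), 148: (114, 1), 152: (113, 3), 156: (113, 3), 160: (115, 2), 164: (113, 2), 168: (113, 1)}
```

```bash
python3 -m pendant '[{"slide":[-0.045,-0.45,0],"delta_rot":[0,0,0],"hand":1},{"slide":[-0.045,-0.45,0],"delta_rot":[0,0,0],"hand":1},{"slide":[0,0,0],"delta_rot":[0,0,0],"hand":1},{"slide":[0.015,0.15,0],"delta_rot":[0,0,0],"hand":1},{"slide":[0.015,0.15,0],"delta_rot":[0,0,0],"hand":1},{"slide":[0.01,0.1,0],"delta_rot":[0,0,0],"hand":1},{"slide":[0.01,0.1,0],"delta_rot":[0,0,0],"hand":1},{"slide":[0,0,0],"delta_rot":[0,0,0],"hand":1},{"slide":[0,0,0],"delta_rot":[0,0,0],"hand":1},{"slide":[0,0,0],"delta_rot":[0,0,0],"hand":1}]'
python3 -m pendant '[{"slide":[0.01,0.1,0],"delta_rot":[0,0,0],"hand":1},{"slide":[0.005,0.05,0],"delta_rot":[0,0,0],"hand":1},{"slide":[0,0,0],"delta_rot":[0,0,0],"hand":1},{"slide":[0,0,0],"delta_rot":[0,0,0],"hand":1},{"slide":[0,0,0],"delta_rot":[0,0,0],"hand":1},{"slide":[0,0,0],"delta_rot":[0,0,0],"hand":1},{"slide":[0,0,0],"delta_rot":[0,0,0],"hand":1},{"slide":[0,0,0],"delta_rot":[0,0,0],"hand":1},{"slide":[0,0,0],"delta_rot":[0,0,0],"hand":1},{"slide":[0,0,0],"delta_rot":[0,0,0],"hand":1}]'
python3 -m pendant '[{"slide":[0.01,0.1,0],"delta_rot":[0,0,0],"hand":1},{"slide":[0.005,0.05,0],"delta_rot":[0,0,0],"hand":1},{"slide":[0,0,0],"delta_rot":[0,0,0],"hand":1},{"slide":[0,0,0],"delta_rot":[0,0,0],"hand":1},{"slide":[0,0,0],"delta_rot":[0,0,0],"hand":1},{"slide":[0,0,0],"delta_rot":[0,0,0],"hand":1},{"slide":[0,0,0],"delta_rot":[0,0,0],"hand":1},{"slide":[0,0,0],"delta_rot":[0,0,0],"hand":1},{"slide":[0,0,0],"delta_rot":[0,0,0],"hand":1},{"slide":[0,0,0],"delta_rot":[0,0,0],"hand":1}]'
python3 m.py|cut -c1-700
```

```text
t: 10.82
ee_pos: [445.8, -113.7, 25.8]
ee_rot: [2.12, -2.316, 0.001]
force: [-4.2, -9.6, -1.0]
width: 0.001
t: 11.65
ee_pos: [446.4, -109.5, 25.8]
ee_rot: [2.12, -2.316, 0.001]
force: [-4.8, -11.1, -1.5]
width: -0.001
t: 12.48
ee_pos: [447.1, -105.2, 25.9]
ee_rot: [2.12, -2.316, 0.003]
force: [-3.1, -11.7, -0.9]
width: -0.0
F [ -4.2 -12.7  -1.9] tail -173.0 brass 22.0 81.0
grey@ {20: (22, 13), 24: (51, 57), 28: (75, 89), 32: (85, 99), 36: (85, 102), 40: (87, 101), 44: (84, 100), 48: (79, 86), 52: (73, 71), 56: (80, 90), 60: (84, 98), 64: (88, 101), 68: (88, 102), 72: (86, 99), 76: (74, 86), 80: (39, 46), 84: (16, 2), 88: (22, -2), 92: (32, -2), 96: (35, -3), 100: (66, 0), 104: (106, 2), 108: (113, 2), 112: (113, 2), 116: (113, 2), 120: (114, 2), 124: (114, 1), 128: (113, 1), 132: (114, 1), 136: (114, 2), 140: (113, 2), 144: (114, 2), 148: (113, 1), 152: (114, 2), 156: (113, 2), 160: (113, 1), 164: (113, 2), 168: (113, 2)}
```

```bash
cat > f.py <<'E'
from h import *
F=[];T=[]
for _ in range(8):
    snapshot("top");s=state();F.append(s["force"]);T.append(s["torque"])
F=np.array(F);T=np.array(T);print("F",F.mean(0).round(2),F.std(0).round(2),"T",T.mean(0).round(3),"pos",s["ee_pos"].round(1),"push",-F.mean(0)[:2]@-u)
E
python3 f.py
python3 -m pendant '[{"slide":[-0.045,-0.45,0],"delta_rot":[0,0,0],"hand":1},{"slide":[-0.045,-0.45,0],"delta_rot":[0,0,0],"hand":1},{"slide":[0,0,0],"delta_rot":[0,0,0],"hand":1},{"slide":[0,0,0],"delta_rot":[0,0,0],"hand":1},{"slide":[0,0,0],"delta_rot":[0,0,0],"hand":1},{"slide":[0,0,0],"delta_rot":[0,0,0],"hand":1},{"slide":[0,0,0],"delta_rot":[0,0,0],"hand":1},{"slide":[0,0,0],"delta_rot":[0,0,0],"hand":1},{"slide":[0,0,0],"delta_rot":[0,0,0],"hand":1},{"slide":[0,0,0],"delta_rot":[0,0,0],"hand":1}]'
python3 f.py; python3 m.py|head -1
```

```text
F [ -3.63 -11.75  -2.  ] [0.4  0.33 0.22] T [-1.846  0.549 -0.04 ] pos [ 447.2 -105.2   25.9] push 12.022785123872694
t: 13.77
ee_pos: [444.4, -131.8, 25.8]
ee_rot: [-2.12, 2.319, 0.0]
force: [0.3, -0.2, -0.3]
width: 0.001
F [-0.24  0.24  0.31] [0.42 0.37 0.54] T [0.008 0.015 0.02 ] pos [ 444.4 -132.    25.8] push -0.21640660209934665
F [-0.4 -0.1 -0.9] tail -173.0 brass 22.5 81.0
```

Push is about 12 N and the contact sits near clamp y = -78. The flask is nearly shut (brass 22–81, dip almost gone). Next squeeze goes in small steps.

```bash
python3 -m pendant '[{"slide":[-0.12,0.1,0],"delta_rot":[0,0,0],"hand":1},{"slide":[0.015,0.15,0],"delta_rot":[0,0,0],"hand":1},{"slide":[0.01,0.1,0],"delta_rot":[0,0,0],"hand":1},{"slide":[0.01,0.1,0],"delta_rot":[0,0,0],"hand":1},{"slide":[0.01,0.08,0],"delta_rot":[0,0,0],"hand":1},{"slide":[0,0.04,0],"delta_rot":[0,0,0],"hand":1},{"slide":[0,0,0],"delta_rot":[0,0,0],"hand":1},{"slide":[0,0,0],"delta_rot":[0,0,0],"hand":1},{"slide":[0,0,0],"delta_rot":[0,0,0],"hand":1},{"slide":[0,0,0],"delta_rot":[0,0,0],"hand":1}]'
python3 f.py; python3 m.py|head -1
```

```text
t: 15.05
ee_pos: [441.7, -115.5, 25.8]
ee_rot: [2.119, -2.317, 0.0]
force: [-5.5, -7.7, 1.2]
width: 0.004
F [-5.63 -8.12  0.28] [0.66 0.49 0.71] T [-1.224  0.828  0.016] pos [ 441.7 -115.5   25.8] push 8.580799062500917
F [-5.4 -8.5  0.5] tail -173.0 brass 22.0 81.0
```

```bash
python3 -m pendant '[{"slide":[0,0.05,0],"delta_rot":[0,0,0],"hand":1},{"slide":[0,0.05,0],"delta_rot":[0,0,0],"hand":1},{"slide":[0,0,0],"delta_rot":[0,0,0],"hand":1},{"slide":[0,0,0],"delta_rot":[0,0,0],"hand":1},{"slide":[0,0,0],"delta_rot":[0,0,0],"hand":1},{"slide":[0,0,0],"delta_rot":[0,0,0],"hand":1},{"slide":[0,0,0],"delta_rot":[0,0,0],"hand":1},{"slide":[0,0,0],"delta_rot":[0,0,0],"hand":1},{"slide":[0,0,0],"delta_rot":[0,0,0],"hand":1},{"slide":[0,0,0],"delta_rot":[0,0,0],"hand":1}]'; python3 m.py|head -1
python3 -m pendant '[{"slide":[0,0.04,0],"delta_rot":[0,0,0],"hand":1},{"slide":[0,0.03,0],"delta_rot":[0,0,0],"hand":1},{"slide":[0,0,0],"delta_rot":[0,0,0],"hand":1},{"slide":[0,0,0],"delta_rot":[0,0,0],"hand":1},{"slide":[0,0,0],"delta_rot":[0,0,0],"hand":1},{"slide":[0,0,0],"delta_rot":[0,0,0],"hand":1},{"slide":[0,0,0],"delta_rot":[0,0,0],"hand":1},{"slide":[0,0,0],"delta_rot":[0,0,0],"hand":1},{"slide":[0,0,0],"delta_rot":[0,0,0],"hand":1},{"slide":[0,0,0],"delta_rot":[0,0,0],"hand":1}]'; python3 m.py|head -1
```

```text
t: 16.33
ee_pos: [441.9, -112.8, 25.9]
ee_rot: [2.119, -2.317, 0.002]
force: [-5.0, -9.8, 0.1]
width: -0.0
F [-4.8 -9.3 -0.3] tail -174.0 brass 21.5 80.5
t: 17.22
ee_pos: [442.1, -111.0, 25.9]
ee_rot: [2.119, -2.317, 0.003]
force: [-4.1, -10.4, -1.3]
width: -0.001
F [ -4.4 -11.   -0.8] tail -174.0 brass 21.5 79.5
```

```bash
python3 -m pendant '[{"slide":[0,0.04,0],"delta_rot":[0,0,0],"hand":1},{"slide":[0,0.04,0],"delta_rot":[0,0,0],"hand":1},{"slide":[0,0,0],"delta_rot":[0,0,0],"hand":1},{"slide":[0,0,0],"delta_rot":[0,0,0],"hand":1},{"slide":[0,0,0],"delta_rot":[0,0,0],"hand":1},{"slide":[0,0,0],"delta_rot":[0,0,0],"hand":1},{"slide":[0,0,0],"delta_rot":[0,0,0],"hand":1},{"slide":[0,0,0],"delta_rot":[0,0,0],"hand":1},{"slide":[0,0,0],"delta_rot":[0,0,0],"hand":1},{"slide":[0,0,0],"delta_rot":[0,0,0],"hand":1}]'
python3 -m pendant '[{"slide":[0,0.03,0],"delta_rot":[0,0,0],"hand":1},{"slide":[0,0.03,0],"delta_rot":[0,0,0],"hand":1},{"slide":[0,0,0],"delta_rot":[0,0,0],"hand":1},{"slide":[0,0,0],"delta_rot":[0,0,0],"hand":1},{"slide":[0,0,0],"delta_rot":[0,0,0],"hand":1},{"slide":[0,0,0],"delta_rot":[0,0,0],"hand":1},{"slide":[0,0,0],"delta_rot":[0,0,0],"hand":1},{"slide":[0,0,0],"delta_rot":[0,0,0],"hand":1},{"slide":[0,0,0],"delta_rot":[0,0,0],"hand":1},{"slide":[0,0,0],"delta_rot":[0,0,0],"hand":1}]';python3 f.py; python3 m.py
```

```text
t: 18.1
ee_pos: [442.4, -109.0, 25.9]
ee_rot: [2.119, -2.317, 0.004]
force: [-4.5, -13.2, -0.7]
width: -0.002
t: 18.93
ee_pos: [442.6, -107.5, 26.0]
ee_rot: [2.119, -2.317, 0.005]
force: [-4.5, -15.1, -1.9]
width: 0.002
F [ -4.1  -14.76  -2.13] [0.42 0.41 0.32] T [-2.351  0.645 -0.065] pos [ 442.6 -107.5   26. ] push 15.060666179478233
F [ -4.7 -15.2  -2.4] tail -175.5 brass 20.5 78.5
grey@ {20: (31, 28), 24: (61, 73), 28: (82, 92), 32: (86, 100), 36: (86, 103), 40: (86, 102), 44: (82, 95), 48: (75, 86), 52: (75, 87), 56: (83, 98), 60: (85, 101), 64: (86, 102), 68: (88, 102), 72: (82, 95), 76: (55, 67), 80: (22, 11), 84: (18, -2), 88: (30, -5), 92: (34, -3), 96: (48, -1), 100: (95, 2), 104: (113, 2), 108: (113, 2), 112: (113, 1), 116: (113, 2), 120: (113, 2), 124: (113, 3), 128: (113, 2), 132: (113, 2), 136: (113, 1), 140: (112, 2), 144: (113, 2), 148: (113, 1), 152: (114, 2), 156: (113, 2), 160: (114, 1), 164: (113, 2), 168: (114, 1)}
```

Push is steady at 15.1 N with a slope of about 1.3 N/mm, and the flask has sunk into the rubber (brass 20.5–78.5). I back off, rise and look from near.

```bash
python3 -m pendant '[{"slide":[-0.04,-0.3,0],"delta_rot":[0,0,0],"hand":1},{"slide":[-0.05,-0.5,0],"delta_rot":[0,0,0],"hand":1},{"slide":[0,-0.1,0.2],"delta_rot":[0,0,0],"hand":1},{"slide":[0,0,0.9],"delta_rot":[0,0,0],"hand":1},{"slide":[0,0,0.9],"delta_rot":[0,0,0],"hand":1},{"slide":[0.4,0,0.9],"delta_rot":[0,0,0],"hand":1},{"slide":[0.6,0.2,0.9],"delta_rot":[0,0,0],"hand":1},{"slide":[0.6,0.2,0.9],"delta_rot":[0,0,0],"hand":1},{"slide":[0.6,0.2,0.9],"delta_rot":[0,0,0],"hand":1},{"slide":[0.2,0.1,0.1],"delta_rot":[0,0,0],"hand":1}]'
python3 - <<'E'
from h import *
snapshot("side");st=state();s=snapshot("wrist");T=wristT(st,s);W=world(s,T);np.savez("wrist2.npz",T=T,**s);print(st["ee_pos"],st["t"])
hsv=cv2.cvtColor(s["pixels"],cv2.COLOR_RGB2HSV);h,S,v=[hsv[...,i].astype(int) for i in range(3)]
def cl(m,lab):
    Q=W[m];l=np.c_[(Q[:,:2]-O)@u,(Q[:,:2]-O)@n,Q[:,2]]
    print(lab,len(l),np.percentile(l,[1,50,99],axis=0).round(1).tolist())
z=W[...,2]
cl((h>14)&(h<30)&(S>110)&(z>56),"flask top");cl((h<14)&(S>170)&(z>25),"tab")
cl((h>45)&(h<80)&(S>120)&(z>40)&(z<56),"green")
save(cv2.resize(s["pixels"],(800,600)),"w2.png")
E
```

```text
t: 20.22
ee_pos: [514.6, -110.9, 201.9]
ee_rot: [-2.118, 2.315, -0.013]
force: [0.9, 0.4, 0.7]
width: 0.0
[ 514.00921696 -110.5120376   199.88038645] 20.2667
flask top 5176 [[25.2, 46.7, 56.6], [51.4, 71.8, 60.2], [78.2, 95.3, 62.1]]
tab 96 [[-42.2, 50.8, 26.1], [-34.3, 61.3, 49.5], [-32.3, 72.8, 51.5]]
green 680 [[7.0, -81.7, 44.0], [12.2, -55.0, 47.6], [17.6, -31.0, 49.7]]
```

View pics/w2.png

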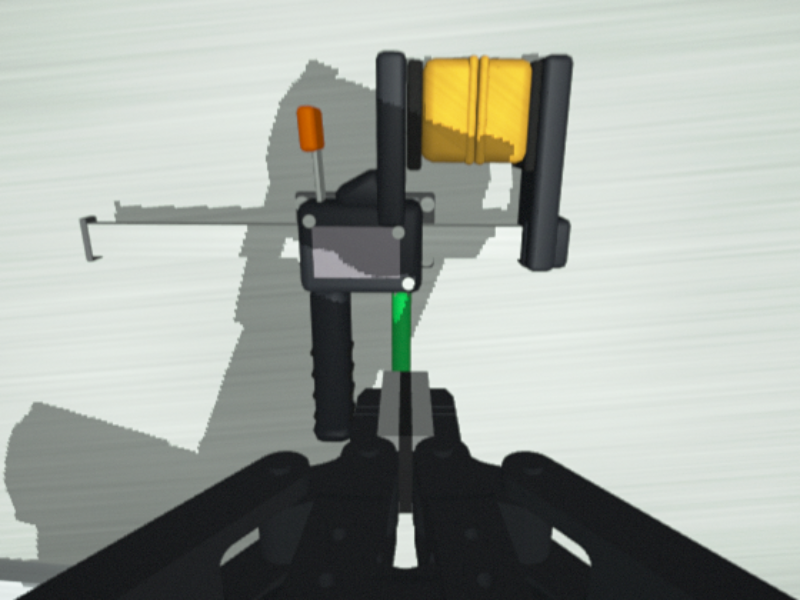

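The wrist view shows the flask fully shut, with only the parting line at (478,110). Both jaws press it, the trigger has sprung back, and the tab is at (311,128). Next, the tab.

```bash
python3 -m pendant '[{"slide":[0.74,0.62,-0.3],"delta_rot":[0,0,0.5],"hand":1},{"slide":[0.74,0.62,-0.3],"delta_rot":[0,0,0],"hand":1},{"slide":[0.74,0.62,-0.3],"delta_rot":[0,0,0],"hand":1},{"slide":[0.74,0.62,-0.3],"delta_rot":[0,0,0],"hand":1},{"slide":[0,0,-0.9],"delta_rot":[0,0,0],"hand":1},{"slide":[0,0,-0.9],"delta_rot":[0,0,0],"hand":1},{"slide":[0,0,-0.9],"delta_rot":[0,0,0],"hand":1},{"slide":[0,0,-0.9],"delta_rot":[0,0,0],"hand":1},{"slide":[0,0,-0.7],"delta_rot":[0,0,0],"hand":1},{"slide":[0,0,0],"delta_rot":[0,0,0],"hand":1}]'
python3 -m pendant '[{"slide":[0,0,-0.1],"delta_rot":[0,0,0],"hand":1},{"slide":[-0.01,-0.15,0],"delta_rot":[0,0,0],"hand":1},{"slide":[-0.01,-0.1,0],"delta_rot":[0,0,0],"hand":1},{"slide":[0,0,0],"delta_rot":[0,0,0],"hand":1},{"slide":[0,0,0],"delta_rot":[0,0,0],"hand":1},{"slide":[0,0,0],"delta_rot":[0,0,0],"hand":1},{"slide":[0,0,0],"delta_rot":[0,0,0],"hand":1},{"slide":[0,0,0],"delta_rot":[0,0,0],"hand":1},{"slide":[0,0,0],"delta_rot":[0,0,0],"hand":1},{"slide":[0,0,0],"delta_rot":[0,0,0],"hand":1}]'; python3 m.py|head -1
```

```text
t: 21.15
ee_pos: [596.4, -36.5, 26.6]
ee_rot: [2.125, -2.306, -0.014]
force: [-0.7, 0.1, -0.6]
width: -0.001
t: 21.98
ee_pos: [599.6, -44.6, 28.8]
ee_rot: [2.13, -2.309, -0.0]
force: [-0.2, -0.0, -0.1]
width: 0.0
F [-0.2  0.4  0.5] tail -142.0 brass 21.0 79.0
```

```bash
python3 -m pendant '[{"slide":[-0.01,-0.07,0],"delta_rot":[0,0,0],"hand":1},{"slide":[-0.01,-0.07,0],"delta_rot":[0,0,0],"hand":1},{"slide":[-0.01,-0.07,0],"delta_rot":[0,0,0],"hand":1},{"slide":[0,0,0],"delta_rot":[0,0,0],"hand":1},{"slide":[0,0,0],"delta_rot":[0,0,0],"hand":1},{"slide":[0,0,0],"delta_rot":[0,0,0],"hand":1},{"slide":[0,0,0],"delta_rot":[0,0,0],"hand":1},{"slide":[0,0,0],"delta_rot":[0,0,0],"hand":1},{"slide":[0,0,0],"delta_rot":[0,0,0],"hand":1},{"slide":[0,0,0],"delta_rot":[0,0,0],"hand":1}]'; python3 m.py
python3 - <<'E'
from h import *
for nm in("jaw","bar_tail"):
    for c in("top","side"):
        s=snapshot(c);W=world(s)
        for d in recognise(nm,c)[:2]:
            p=np.array(d["pixel"]).astype(int);w=W[p[1],p[0]];print(c,nm,d["conf"],p,((w[:2]-O)@u).round(),((w[:2]-O)@n).round(),w[2].round())
E
```

```text
t: 22.87
ee_pos: [599.2, -50.7, 28.9]
ee_rot: [-2.129, 2.309, -0.001]
force: [2.8, 4.6, -0.4]
width: 0.003
F [ 3.5  3.5 -0.8] tail -132.5 brass 23.5 79.0
grey@ {20: (41, 15), 24: (41, 35), 28: (63, 69), 32: (80, 96), 36: (87, 99), 40: (87, 102), 44: (85, 97), 48: (80, 90), 52: (72, 82), 56: (80, 91), 60: (84, 100), 64: (86, 102), 68: (88, 101), 72: (86, 101), 76: (83, 75), 80: (97, 20), 84: (112, 2), 88: (113, 1), 92: (113, 2), 96: (113, 1), 100: (113, 2), 104: (113, 2), 108: (113, 1), 112: (113, 2), 116: (113, 1), 120: (97, 2), 124: (57, 2), 128: (19, -1), 132: (15, 2), 136: (19, 0), 140: (30, -3), 144: (32, -3), 148: (45, 1), 152: (92, 1), 156: (112, 2), 160: (114, 2), 164: (112, 1), 168: (113, 2)}
top jaw 0.77 [377 184] 145.0 39.0 56.0
side jaw 0.56 [343 187] 140.0 -13.0 55.0
top bar_tail 0.9 [374 195] 140.0 9.0 56.0
side bar_tail 0.67 [286 215] -71.0 -4.0 43.0
side bar_tail 0.21 [285 206] -36.0 44.0 34.0
```

The tab gave way and the jaw ran back, with its face at about 130. The flask stays shut at 23.5–79. I hold a little longer, back off, rise, then turn the tool 90° over the flask.

```bash
python3 -m pendant '[{"slide":[0,0,0],"delta_rot":[0,0,0],"hand":1},{"slide":[0,0,0],"delta_rot":[0,0,0],"hand":1},{"slide":[0.01,0.3,0],"delta_rot":[0,0,0],"hand":1},{"slide":[0.01,0.3,0],"delta_rot":[0,0,0],"hand":1},{"slide":[0,0,0.8],"delta_rot":[0,0,0],"hand":1},{"slide":[0,0,0.9],"delta_rot":[0,0,0],"hand":1},{"slide":[0,0,0.9],"delta_rot":[0,0,0],"hand":1},{"slide":[0,0,0.9],"delta_rot":[0,0,0],"hand":1},{"slide":[0,0,0.9],"delta_rot":[0,0,0],"hand":1},{"slide":[0,0,0.9],"delta_rot":[0,0,7],"hand":0}]'
python3 -m pendant '[{"slide":[0,-0.4,0],"delta_rot":[0,0,7],"hand":-1},{"slide":[0,-0.4,0],"delta_rot":[0,0,7],"hand":-1},{"slide":[0,-0.4,0],"delta_rot":[0,0,7],"hand":-1},{"slide":[0,-0.4,0],"delta_rot":[0,0,7],"hand":-1},{"slide":[0,-0.4,0],"delta_rot":[0,0,7],"hand":-1},{"slide":[0,-0.4,0],"delta_rot":[0,0,7],"hand":-1},{"slide":[0,-0.4,0],"delta_rot":[0,0,7],"hand":-1},{"slide":[0,-0.4,0],"delta_rot":[0,0,7],"hand":-1},{"slide":[0,-0.4,0],"delta_rot":[0,0,7],"hand":-1},{"slide":[0,-0.4,0],"delta_rot":[0,0,7],"hand":-1}]'
python3 -m pendant '[{"slide":[0,0,0],"delta_rot":[0,0,7],"hand":-1},{"slide":[0,0,0],"delta_rot":[0,0,7],"hand":-1},{"slide":[0,0,0],"delta_rot":[0,0,0],"hand":-1},{"slide":[0,0,0],"delta_rot":[0,0,0],"hand":-1},{"slide":[0,0,0],"delta_rot":[0,0,0],"hand":-1},{"slide":[0,0,0],"delta_rot":[0,0,0],"hand":-1},{"slide":[0,0,0],"delta_rot":[0,0,0],"hand":-1},{"slide":[0,0,0],"delta_rot":[0,0,0],"hand":-1},{"slide":[0,0,0],"delta_rot":[0,0,0],"hand":-1},{"slide":[0,0,0],"delta_rot":[0,0,0],"hand":-1}]'
python3 - <<'E'
from h import *
st=state();s=snapshot("wrist");T=wristT(st,s);W=world(s,T);print(st["ee_pos"],"toolx yaw",np.degrees(np.arctan2(*R.from_rotvec(st["ee_rot"]).as_matrix()[[1,0],0])))
hsv=cv2.cvtColor(s["pixels"],cv2.COLOR_RGB2HSV);h,S,v=[hsv[...,i].astype(int) for i in range(3)]
m=(h>14)&(h<30)&(S>110)&(W[...,2]>56)&(W[...,2]<66)
Q=W[m];r=cv2.minAreaRect(Q[:,:2].astype(np.float32));print(r,Q[:,2].mean(),len(Q))
save(cv2.resize(s["pixels"],(800,600)),"w3.png")
E
```

```text
t: 24.15
ee_pos: [598.8, -32.2, 189.1]
ee_rot: [2.266, -2.175, -0.001]
force: [0.4, -0.4, 0.5]
width: 0.13
t: 24.98
ee_pos: [599.0, -152.8, 187.6]
ee_rot: [3.106, -0.472, -0.002]
force: [-0.4, -0.6, 1.0]
width: 1.004
t: 25.82
ee_pos: [599.3, -153.0, 187.8]
ee_rot: [3.14, -0.1, -0.0]
force: [0.1, -0.1, 0.4]
width: 1.003
[ 599.34202777 -152.98335914  187.82953084] toolx yaw -3.66169965109876
((599.5573120117188, -155.99765014648438), (54.679229736328125, 52.35865783691406), 85.56439208984375) 60.090542057739746 4256
```

View pics/w3.png

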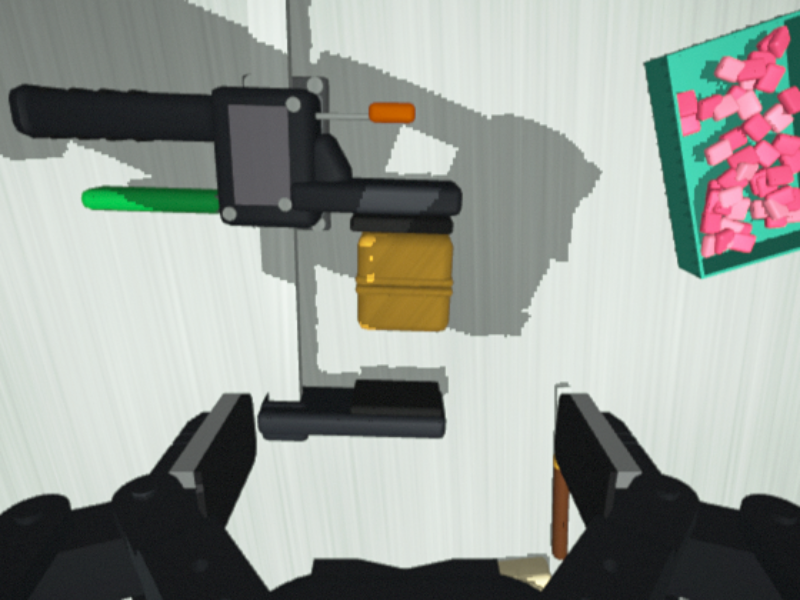

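The flask is at (599.6,-156.0) with its sides at -4.4°, shut, and the jaw is fully open. The bar is close to the near finger, so I go down with a slightly narrower opening.

```bash
python3 -m pendant '[{"slide":[0,-0.1,-0.3],"delta_rot":[0,0,-0.8],"hand":-0.7},{"slide":[0,0,-0.6],"delta_rot":[0,0,0],"hand":-0.7},{"slide":[0,0,-0.6],"delta_rot":[0,0,0],"hand":-0.7},{"slide":[0,0,-0.6],"delta_rot":[0,0,0],"hand":-0.7},{"slide":[0,0,-0.6],"delta_rot":[0,0,0],"hand":-0.7},{"slide":[0,0,-0.6],"delta_rot":[0,0,0],"hand":-0.7},{"slide":[0,0,-0.6],"delta_rot":[0,0,0],"hand":-0.7},{"slide":[0,0,-0.6],"delta_rot":[0,0,0],"hand":-0.7},{"slide":[0,0,-0.6],"delta_rot":[0,0,0],"hand":-0.7},{"slide":[0,0,-0.4],"delta_rot":[0,0,0],"hand":-0.7}]' 50
```

```text
t: 26.7
ee_pos: [598.5, -155.9, 20.4]
ee_rot: [-3.138, 0.123, 0.004]
force: [0.1, 0.5, -0.8]
width: 0.849
```

```bash
python3 -m pendant '[{"slide":[0,0,0],"delta_rot":[0,0,0],"hand":-0.4},{"slide":[0,0,0],"delta_rot":[0,0,0],"hand":-0.3},{"slide":[0,0,0],"delta_rot":[0,0,0],"hand":-0.2},{"slide":[0,0,0],"delta_rot":[0,0,0],"hand":0},{"slide":[0,0,0],"delta_rot":[0,0,0],"hand":0.5},{"slide":[0,0,0],"delta_rot":[0,0,0],"hand":1},{"slide":[0,0,0],"delta_rot":[0,0,0],"hand":1},{"slide":[0,0,0],"delta_rot":[0,0,0],"hand":1},{"slide":[0,0,0],"delta_rot":[0,0,0],"hand":1},{"slide":[0,0,0],"delta_rot":[0,0,0],"hand":1}]' 50
```

```text
t: 27.53
ee_pos: [599.4, -156.2, 23.1]
ee_rot: [3.139, -0.122, 0.001]
force: [-1.4, -3.2, -0.6]
width: 0.604
```

```bash
python3 -m pendant '[{"slide":[0,-0.07,0],"delta_rot":[0,0,0],"hand":1},{"slide":[0,0,0.1],"delta_rot":[0,0,0],"hand":1},{"slide":[0,0,0.2],"delta_rot":[0,0,0],"hand":1},{"slide":[0,0,0.4],"delta_rot":[0,0,0],"hand":1},{"slide":[0,0,0.5],"delta_rot":[0,0,0],"hand":1},{"slide":[0,0,0.5],"delta_rot":[0,0,0],"hand":1},{"slide":[0,0,0.5],"delta_rot":[0,0,0],"hand":1},{"slide":[0,0,0.5],"delta_rot":[0,0,0],"hand":1},{"slide":[0,0,0.5],"delta_rot":[0,0,0],"hand":1},{"slide":[0,0,0.3],"delta_rot":[0,0,0],"hand":1}]' 60
python3 - <<'E'
from h import *
s=snapshot("side");save(cv2.resize(s["pixels"][130:270,230:430],(800,560),interpolation=cv2.INTER_CUBIC),"s2.png")
E
```

```text
t: 28.37
ee_pos: [599.6, -158.1, 129.6]
ee_rot: [3.139, -0.121, 0.003]
force: [0.7, 0.5, -5.1]
width: 0.604
```

View pics/s2.png

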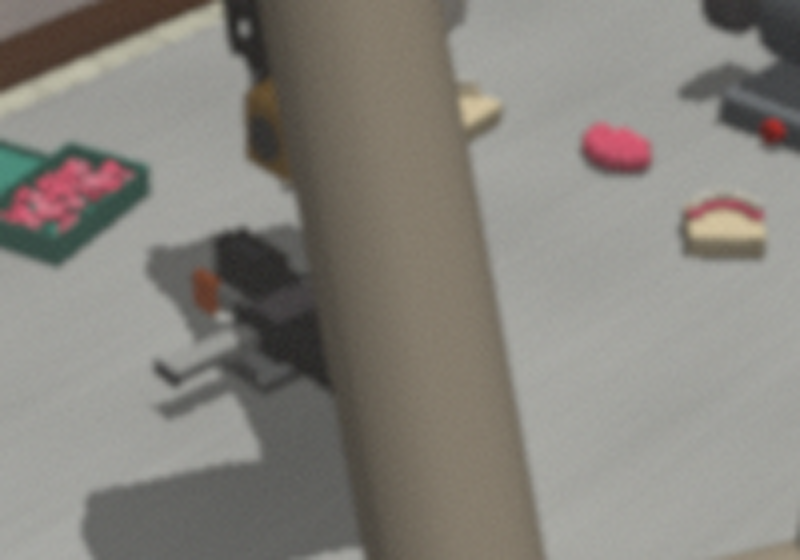

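The flask hangs in the gripper at (265,130), weight about 5 N. I carry it to the tray.

```bash
python3 -m pendant '[{"slide":[-0.05,0.2,0],"delta_rot":[0,0,0],"hand":1},{"slide":[-0.12,0.4,0],"delta_rot":[0,0,0],"hand":1},{"slide":[-0.2,0.7,0],"delta_rot":[0,0,0],"hand":1},{"slide":[-0.2,0.7,0],"delta_rot":[0,0,0],"hand":1},{"slide":[-0.2,0.7,0],"delta_rot":[0,0,0],"hand":1},{"slide":[-0.2,0.7,0],"delta_rot":[0,0,0],"hand":1},{"slide":[-0.2,0.7,0],"delta_rot":[0,0,0],"hand":1},{"slide":[-0.2,0.7,0],"delta_rot":[0,0,0],"hand":1},{"slide":[-0.2,0.7,0],"delta_rot":[0,0,0],"hand":1},{"slide":[-0.2,0.7,0],"delta_rot":[0,0,0],"hand":1}]'
python3 -m pendant '[{"slide":[-0.2,0.7,0],"delta_rot":[0,0,0],"hand":1},{"slide":[-0.2,0.7,0],"delta_rot":[0,0,0],"hand":1},{"slide":[-0.2,0.7,0],"delta_rot":[0,0,0],"hand":1},{"slide":[-0.2,0.7,0],"delta_rot":[0,0,0],"hand":1},{"slide":[-0.2,0.7,0],"delta_rot":[0,0,0],"hand":1},{"slide":[-0.2,0.7,0],"delta_rot":[0,0,0],"hand":1},{"slide":[-0.2,0.7,0],"delta_rot":[0,0,0],"hand":1},{"slide":[-0.2,0.7,0],"delta_rot":[0,0,0],"hand":1},{"slide":[-0.2,0.7,0],"delta_rot":[0,0,0],"hand":1},{"slide":[-0.2,0.7,0],"delta_rot":[0,0,0],"hand":1}]'
python3 -m pendant '[{"slide":[-0.2,0.7,0],"delta_rot":[0,0,0],"hand":1},{"slide":[-0.2,0.7,0],"delta_rot":[0,0,0],"hand":1},{"slide":[-0.1,0.4,0],"delta_rot":[0,0,0],"hand":1},{"slide":[0,0.1,0],"delta_rot":[0,0,0],"hand":1},{"slide":[0,0,0],"delta_rot":[0,0,0],"hand":1},{"slide":[0,0,0],"delta_rot":[0,0,0],"hand":1},{"slide":[0,0,0],"delta_rot":[0,0,0],"hand":1},{"slide":[0,0,0],"delta_rot":[0,0,0],"hand":1},{"slide":[0,0,0],"delta_rot":[0,0,0],"hand":1},{"slide":[0,0,0],"delta_rot":[0,0,0],"hand":1}]'
python3 - <<'E'
from h import *
st=state();s=snapshot("wrist");print(st["ee_pos"])
T=snapshot("side");a=cv2.resize(s["pixels"],(400,300));b=cv2.resize(T["pixels"],(400,300));save(np.hstack([a,b]),"w4.png")
for x in(392,542):
  for y in(217,387):print(proj(T,[x,y,14]))
E
```

```text
t: 29.25
ee_pos: [544.6, 30.0, 126.8]
ee_rot: [-3.139, 0.121, 0.004]
force: [1.1, -0.5, -5.1]
width: 0.607
t: 30.08
ee_pos: [484.3, 239.5, 126.8]
ee_rot: [3.139, -0.121, -0.004]
force: [0.6, 0.2, -5.2]
width: 0.601
t: 30.92
ee_pos: [471.4, 294.5, 127.8]
ee_rot: [3.139, -0.123, -0.0]
force: [-0.0, -0.2, -5.9]
width: 0.603
[471.43093856 294.47654011 127.82033581]
(np.float64(254.29208422424614), np.float64(290.77802221235214))
(np.float64(195.41914113520724), np.float64(328.966472500808))
(np.float64(215.58481715016575), np.float64(262.1808880977186))
(np.float64(158.0059546543141), np.float64(295.17178672361774))
```

View pics/w4.png

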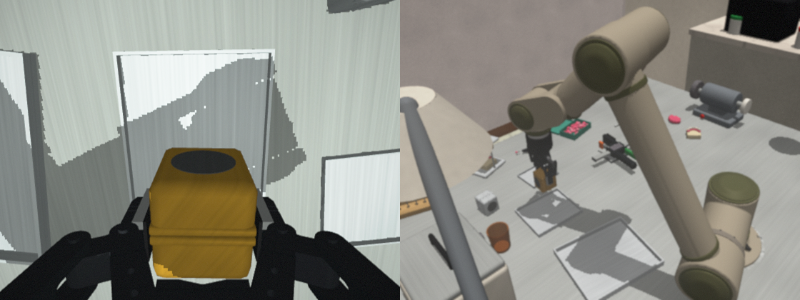

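The flask is held square and shut above the middle tray. I lower it gently.

```bash
python3 -m pendant '[{"slide":[-0.1,0.2,-0.3],"delta_rot":[0,0,0],"hand":1},{"slide":[0,0,-0.5],"delta_rot":[0,0,0],"hand":1},{"slide":[0,0,-0.5],"delta_rot":[0,0,0],"hand":1},{"slide":[0,0,-0.5],"delta_rot":[0,0,0],"hand":1},{"slide":[0,0,-0.5],"delta_rot":[0,0,0],"hand":1},{"slide":[0,0,-0.4],"delta_rot":[0,0,0],"hand":1},{"slide":[0,0,-0.3],"delta_rot":[0,0,0],"hand":1},{"slide":[0,0,-0.2],"delta_rot":[0,0,0],"hand":1},{"slide":[0,0,-0.05],"delta_rot":[0,0,0],"hand":1},{"slide":[0,0,0],"delta_rot":[0,0,0],"hand":1}]'
python3 -m pendant '[{"slide":[0,0,-0.03],"delta_rot":[0,0,0],"hand":1},{"slide":[0,0,-0.03],"delta_rot":[0,0,0],"hand":1},{"slide":[0,0,0],"delta_rot":[0,0,0],"hand":1},{"slide":[0,0,0],"delta_rot":[0,0,0],"hand":1},{"slide":[0,0,0],"delta_rot":[0,0,0],"hand":1},{"slide":[0,0,0],"delta_rot":[0,0,0],"hand":1},{"slide":[0,0,0],"delta_rot":[0,0,0],"hand":1},{"slide":[0,0,0],"delta_rot":[0,0,0],"hand":1},{"slide":[0,0,0],"delta_rot":[0,0,0],"hand":1},{"slide":[0,0,0],"delta_rot":[0,0,0],"hand":1}]'
```

```text
t: 31.85
ee_pos: [468.2, 301.0, 30.1]
ee_rot: [3.139, -0.122, -0.0]
force: [-0.6, -0.5, -4.1]
width: 0.599
t: 32.68
ee_pos: [468.2, 300.9, 28.5]
ee_rot: [3.139, -0.122, -0.0]
force: [-0.7, 0.4, -5.3]
width: 0.602
```

```bash
python3 -m pendant '[{"slide":[0,0,-0.03],"delta_rot":[0,0,0],"hand":1},{"slide":[0,0,-0.03],"delta_rot":[0,0,0],"hand":1},{"slide":[0,0,0],"delta_rot":[0,0,0],"hand":1},{"slide":[0,0,0],"delta_rot":[0,0,0],"hand":1},{"slide":[0,0,0],"delta_rot":[0,0,0],"hand":1},{"slide":[0,0,0],"delta_rot":[0,0,0],"hand":1},{"slide":[0,0,0],"delta_rot":[0,0,0],"hand":1},{"slide":[0,0,0],"delta_rot":[0,0,0],"hand":1},{"slide":[0,0,0],"delta_rot":[0,0,0],"hand":1},{"slide":[0,0,0],"delta_rot":[0,0,0],"hand":1}]'
python3 -m pendant '[{"slide":[0,0,-0.02],"delta_rot":[0,0,0],"hand":1},{"slide":[0,0,0],"delta_rot":[0,0,0],"hand":1},{"slide":[0,0,0],"delta_rot":[0,0,0],"hand":1},{"slide":[0,0,0],"delta_rot":[0,0,0],"hand":1},{"slide":[0,0,0],"delta_rot":[0,0,0],"hand":1},{"slide":[0,0,0],"delta_rot":[0,0,0],"hand":1},{"slide":[0,0,0],"delta_rot":[0,0,0],"hand":1},{"slide":[0,0,0],"delta_rot":[0,0,0],"hand":1},{"slide":[0,0,0],"delta_rot":[0,0,0],"hand":1},{"slide":[0,0,0],"delta_rot":[0,0,0],"hand":1}]'
```

```text
t: 33.52
ee_pos: [468.2, 300.9, 26.7]
ee_rot: [3.139, -0.122, -0.0]
force: [-1.1, 0.2, -4.8]
width: 0.604
t: 34.35
ee_pos: [468.3, 300.9, 26.2]
ee_rot: [-3.139, 0.122, -0.0]
force: [0.3, 0.1, -5.0]
width: 0.603
```

```bash
python3 -m pendant '[{"slide":[0,0,-0.03],"delta_rot":[0,0,0],"hand":1},{"slide":[0,0,0],"delta_rot":[0,0,0],"hand":1},{"slide":[0,0,0],"delta_rot":[0,0,0],"hand":1},{"slide":[0,0,0],"delta_rot":[0,0,0],"hand":1},{"slide":[0,0,0],"delta_rot":[0,0,0],"hand":1},{"slide":[0,0,0],"delta_rot":[0,0,0],"hand":1},{"slide":[0,0,0],"delta_rot":[0,0,0],"hand":1},{"slide":[0,0,0],"delta_rot":[0,0,0],"hand":1},{"slide":[0,0,0],"delta_rot":[0,0,0],"hand":1},{"slide":[0,0,0],"delta_rot":[0,0,0],"hand":1}]'
```

```text
t: 35.18
ee_pos: [468.3, 301.0, 26.1]
ee_rot: [-3.139, 0.122, -0.001]
force: [-1.9, -2.1, 5.9]
width: 0.603
```

Contact is firm now (+5.9 N up). I open gradually and retreat straight up.

```bash
python3 -m pendant '[{"slide":[0,0,0],"delta_rot":[0,0,0],"hand":-0.3},{"slide":[0,0,0],"delta_rot":[0,0,0],"hand":-0.4},{"slide":[0,0,0],"delta_rot":[0,0,0],"hand":-0.6},{"slide":[0,0,0],"delta_rot":[0,0,0],"hand":-0.8},{"slide":[0,0,0],"delta_rot":[0,0,0],"hand":-0.8},{"slide":[0,0,0.2],"delta_rot":[0,0,0],"hand":-0.8},{"slide":[0,0,0.5],"delta_rot":[0,0,0],"hand":-0.8},{"slide":[0,0,0.7],"delta_rot":[0,0,0],"hand":-0.8},{"slide":[0,0,0.8],"delta_rot":[0,0,0],"hand":-0.8},{"slide":[0,0,0.8],"delta_rot":[0,0,0],"hand":-0.8}]'
python3 -m pendant '[{"slide":[0,0,0.8],"delta_rot":[0,0,0],"hand":-0.8},{"slide":[0,0,0.8],"delta_rot":[0,0,0],"hand":-0.8},{"slide":[0,0,0.5],"delta_rot":[0,0,0],"hand":-0.8},{"slide":[0,0,0],"delta_rot":[0,0,0],"hand":-0.8},{"slide":[0,0,0],"delta_rot":[0,0,0],"hand":-0.8},{"slide":[0,0,0],"delta_rot":[0,0,0],"hand":-0.8},{"slide":[0,0,0],"delta_rot":[0,0,0],"hand":-0.8},{"slide":[0,0,0],"delta_rot":[0,0,0],"hand":-0.8},{"slide":[0,0,0],"delta_rot":[0,0,0],"hand":-0.8},{"slide":[0,0,0],"delta_rot":[0,0,0],"hand":-0.8}]'
python3 - <<'E'
from h import *
st=state();s=snapshot("wrist");W=world(s,wristT(st,s));t=snapshot("top")
hsv=cv2.cvtColor(s["pixels"],cv2.COLOR_RGB2HSV);h,S,v=[hsv[...,i].astype(int) for i in range(3)]
m=(h>14)&(h<30)&(S>110)&(W[...,2]>57)&(W[...,2]<70);Q=W[m];print(cv2.minAreaRect(Q[:,:2].astype(np.float32)),np.percentile(Q[:,2],[5,50,95]))
print("tail",tail(t)[0]);b=jaw(t);print("jaw grey",list(zip(b[3][180::8].astype(int).tolist(),b[2].mean(1)[180::8].astype(int).tolist())))
save(np.hstack([cv2.resize(s["pixels"],(400,300)),cv2.resize(t["pixels"],(400,300),interpolation=cv2.INTER_AREA)]),"fin.png")
E
```

```text
t: 36.02
ee_pos: [468.0, 300.8, 116.5]
ee_rot: [3.139, -0.122, -0.001]
force: [-0.8, -0.3, -0.3]
width: 0.9
t: 36.85
ee_pos: [468.1, 300.9, 177.7]
ee_rot: [3.139, -0.122, -0.001]
force: [0.8, -0.3, -0.0]
width: 0.902
((469.5106506347656, 300.87359619140625), (54.76021194458008, 51.97084045410156), 85.32562255859375) [60.4272111  63.23217917 64.47467061]
tail -123.5
jaw grey [(110, 114), (114, 115), (118, 110), (122, 77), (126, 33), (130, 16), (134, 14), (138, 22), (142, 33), (146, 34), (150, 69), (154, 109), (158, 115), (162, 115), (166, 116)]
```

View pics/fin.png

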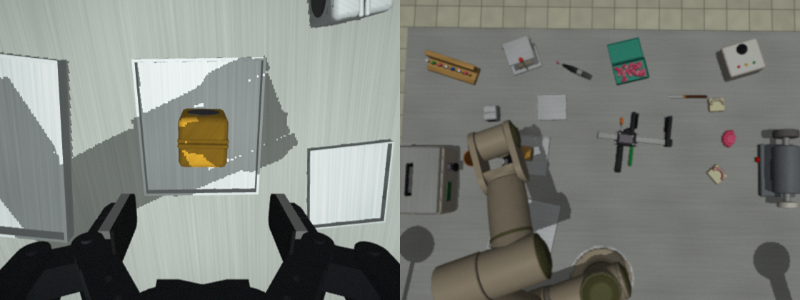

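The flask stands upright and shut in the middle of the tray, top at 63 mm (3 mm floor plus 60), 54.8 x 52. The bar tail is back at -123.5, so the jaw is fully open. Nothing touches the robot.

```bash
python3 -c "
from rig import *
print(hand_in())"
```

```text
the job is handed in; nothing more can be done
None
```

The brass flask is shut and stands upright near the middle of the 150 x 170 mm tray. I handed the job in at about 37 s of the 72 s allowed.

**Squeezing:** I pushed the trigger with the shut fingers, five squeezes in all. The wrist read 15.1 N along the push at the end of the last one. The highest reading in any squeeze was about 15 N, or 16 N with sideways friction. After I let go, the jaw still held the flask.

**Release:** I pressed the tab at about 4–5 N and held it. The jaw ran right back, and the bar tail read -123.5 mm against -124 mm when fully open.

**Last checks:**
- The flask's top is at 63 mm, which is the 3 mm tray floor plus its 60 mm height.
- It measures 54.8 x 52 mm from above, with only the parting line showing.
- It lies centred at about (469, 301) mm.
- The gripper is clear of it, reads no force, and I saw no other object disturbed.

**What disagreed:**
- **Trigger force:** the wrist read about 6–9 N with the jaw free and 9–12 N while the flask closed. The description gives 3–5 N and 5–8 N, so the true force on the last squeeze may have been a few newtons under 15.
- **Force between readings:** force was only read at the end of each move and in pauses, so I did not see short peaks in between.
- **Starting position:** the bar was already about 24 mm in when I began.

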